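# Clamp a filter housing with a forked strap and wing nut

### The job

Close up the water filter: lay the forked steel strap (it has an upright tab to hold it by) on the round filter housing's lid and slide it in under the wing nut until the end of its slot meets the stud. Then tighten the wing nut, clockwise, until it is clearly snug but not forced, and let go with the strap clamped flat and fully home. The two brass hose stubs leave room for short strokes only: do not push against them, and leave the other things on the worktop where they are.

Things in the scene. Friction and masses are not known exactly. Their poses are not given: they have to be found in the camera images.
- housing: Low round grey filter housing, fixed to the worktop, 170 mm across; its flat aluminium lid's top is 60 mm up and gives about 1 mm per 36 N. Origin: centre of the underside, on the stud's axis. The 10 mm stud stands to 106 mm. +x points to the stubs' side; the strap comes in from -x. Two 5 mm high lugs on the lid (x -35..-21, y +-18..24 mm) flank the strap with 3 mm play.
- wing_nut: Steel wing nut on the stud; cannot come off. Origin: centre of its 21 mm wide underside (bevelled to 26), on the stud's axis; z up; the two upright wings lie along its +x and -x, 6 mm thick, from 10 to 34 mm off the axis and 6 to 30 mm above the origin. Tightens clockwise from above, sinks 0.9 mm per radian and starts 2.3 to 4.5 mm above the strap's height, so several radians are loose.
- strap: Loose forked strap, flat steel bar 30 mm wide, 6 mm thick, 0.2 kg, lying on the worktop at the start. Origin: on its underside, where the stud's centre comes when home (the closed slot end is 5 mm behind, at x -5). +x points to the open fork: 14 mm slot, tips at x 20, 4 mm thick there; the bar runs back to x -80. At home it lies on the lid with x along the housing's x.
- strap_tab (a point): Centre of the strap's upright grip tab: 8 mm thick (along the strap's y), 26 mm long (x), from 6 to 38 mm above the strap's underside; this point is 21 mm above the underside and 66 mm behind the strap's origin. At home it is at x -66, y 0, z 81 mm in the housing's frame.
- nut_grip (a point): Point on the wing nut's axis, half-way up the wings, 18 mm above its underside; turns with the nut, +x along one wing. Pushed at 25 mm from the axis, a wing yields to 1 to 3 N while loose; once it meets the strap the push rises by some 7 to 10 N per radian. Snug is about 7 to 12 N there; over about 15 N is forced. Thread and friction hold it where it is left.
- stub_left: Brass hose stub on the lid's far side, upright, 18 mm across (24 at the foot), from 60 to 112 mm up. Origin: centre of its foot, at x 37, y 37 mm in the housing's frame, 60 mm up. Not to be pushed with more than a light touch.
- stub_right: Its twin at x 37, y -37 mm in the housing's frame. The wings pass inside both stubs; a fingertip pushing a wing does not, so strokes are made on the housing's -x half, from its -y side round to its +y side, then lifted back to the next wing.
- spice_0: Bystander: glass spice jar with a white cap, 44 mm across, 101 mm tall. Origin: centre of the underside.
- espresso_cup: Bystander: small striped espresso cup, 63x90x49 mm. Origin: centre of the underside.
- capsule_1: Bystander: small coffee capsule, 37 mm across, 22 mm tall. Origin: centre of the underside.
- teaspoon_2: Bystander: steel teaspoon, 132 mm long. Origin: centre of the underside.
Not all that is in view belongs to the job. Leave any turquoise look-alike of the strap alone.

How it is judged (in metres and radians):
On the way, in this order (a step that is already met when the one before it is completed fails the run):
1. the strap lies flat on the lid, fully home against the stud, the nut not yet pressing on it (x of strap_tab in the frame of housing above -0.071 m and y of strap_tab in the frame of housing between -0.01 and 0.01 m and z of strap_tab in the frame of housing below 0.086 m and angle between strap_tab's own z axis and vertical below 0.08 rad and contact force between wing_nut and strap below 8 N), for 0.2 s.
2. the nut is tightened snug on the strap (x of strap_tab in the frame of housing above -0.071 m and y of strap_tab in the frame of housing between -0.01 and 0.01 m and z of strap_tab in the frame of housing below 0.086 m and angle between strap_tab's own z axis and vertical below 0.08 rad and contact force between wing_nut and strap above 14 N), for 0.3 s.
At the end, for the whole second after the job is handed in: The strap lies flat on the lid (within 5 mm of fully home, within 10 mm of the middle line at its tab, tilted under 0.08 rad) and the nut presses it with 12 to 60 N, everything released (x of strap_tab in the frame of housing above -0.071 m and y of strap_tab in the frame of housing between -0.01 and 0.01 m and z of strap_tab in the frame of housing below 0.086 m and angle between strap_tab's own z axis and vertical below 0.08 rad and contact force between wing_nut and strap between 12 and 60 N); the robot touches nothing.
It fails at once if the nut is forced: it presses the strap with more than 65 N (contact force between wing_nut and strap above 65 N).
It fails at once if a hose stub is pushed with more than 12 N (contact force between any of the fingers, the arm and stub_left above 12 N or contact force between any of the fingers, the arm and stub_right above 12 N).
It fails at once if a bystander is shoved more than 25 mm or tipped (distance of any of spice_0, espresso_cup, capsule_1, teaspoon_2 from where it was at the start of the episode above 0.025 m or angle between any of spice_0, espresso_cup, capsule_1, teaspoon_2's own z axis and vertical above 0.5 rad).
It also fails if it takes over 72 s, if anything falls off the work surface, if the arm or the gripper's body presses on something with over 40 N, if the wrist force passes 120 N, or if a joint passes its speed limit or range.

### The arm

A 6-joint arm with a two-finger parallel gripper is mounted at the origin on a cart in front of the work surface, level with it; the furniture and walls round the work are solid. World frame = base frame: x ahead of the robot, y to its left, z up, the work surface at z = 0. Lengths are in mm, angles in rad, forces in N, time in s.
With the tool pointing down it reaches from about 300 to 775 mm from the base axis. Payload 14.6 kg.
Tool frame: the origin (TCP) lies where the fingers leave the gripper's body, on its centre line; the fingertips stand 97 mm ahead of it and the grasp point (between the pads) lies ahead of it (grip_depth is the z of the grasp point in the tool frame, in mm); z points along the fingers, y is the line along which they close (so a half turn about z gives the same grasp; the last joint's range is limited). The gripper opens to 94 mm and grips with 3 to 60 N. Pads are 16 mm wide; open, the fingers measure 119 mm over their backs; the gripper's body (75 mm by 177 mm) begins 78 mm behind the grasp point.
Start: joints at [-1.189, 0.3, 1.521, -0, 1.321, -0.067], TCP at [238.629, -495.526, 302.646] pointing down, gripper open.
Joint ranges: [-3.03, 3.03], [-0.79, 2.21], [0.23, 2.52], [-1.04, 4.18], [0, 3.07], [-2.55, 2.55]. Speed limits (rad/s): [2.22, 2.22, 2.57, 3.14, 3.14, 3.14].

### API

Orientations are given as [roll, pitch, yaw] about the fixed x, y, z axes, in that order (R = Rz(yaw) Ry(pitch) Rx(roll)).
In Python, from cell import read_state, camera, sign_off, regions_of, spot_point, grip_depth gives the robot as it stands. The module is installed in compiled form; this text tells all that it offers.
- The arm moves only by the tool send_rows, never from a script. Its argument "series" is a list of rows, each a list of 3 entries, a list of its own where there are three numbers: the shift along the world's x, y, z in mm, then the turn about the world's z in degrees, then the closure, from -1 (fully open) to 1 (shut), so that 0 is half open. A call has 1 to 12 rows; each row shifts and turns the commanded pose from where the row before left it; what a row does not reach is not made up. A row lasts 1/10 s, in which the tool goes at most 50 mm and 8.59 degrees, less where a joint would pass 70% of its speed; a pose out of reach is approached as far as the arm can. A call is refused whole if a number of a shift passes 50 or a number of a turn 8.59, either way. A call with a gripper value outside its range is refused whole. The fingers move at their own pace and stop on an object; "squeeze" is the grip in N (left out, the last holds). Time passes only in rows, so rows that do not move let the fingers close. It gives the time, the measured TCP pose, the force, the opening and the grip force at its end, in the units of the state.
- read_state(): the state, without advancing time (a new reading comes with each control period).
- camera(name): name is "scene" or "top"; returns a dict with "color" (384x512x3 uint8, blue, green, red), "fx", "fy", "cx", "cy" (pixels), "camera_from_world" (4x4, takes a point from world to camera coordinates). Camera axes: x right, y down, z forward; pixel columns grow to the right and rows downward; lengths in mm; the calibration is good to about 2 mm. A picture is of the moment at which its call begins. There is no depth.
- sign_off(): hands the job in; it is judged then, once.
Trained networks look in a picture, given as the dict that the camera call returned (one of the last four; its "shot" number tells which), for a name from the list of things; names that differ only in an ending like _2 or _b are one class to them, and where a whole thing is asked for, a point or a joint stands for the part that bears it (a point fixed in the world has none). Each returns a list of dicts, best first, with "confidence" (0 to 1); they miss things now and then, are a little off and sometimes report something else, mostly with a low value. They report only what shows in the picture. A call takes as long as a camera call. They do not tell look-alikes from the thing itself.
- regions_of(thing, picture): "mask" (384x512 bool, what is visible of it).
- spot_point(thing, picture): "point" ([x, y, z] in mm, in the coordinates of the camera as it stood for that picture, good to about 4 mm: a listed point, or the origin of a listed thing).
The state is a dict: "clock": time; "joints": joint angles; "qd": joint speeds; "effort": joint torques, N m; "eef_pos": TCP position; "eef_rot": TCP orientation; "wrist_force": force on the tool from outside, world axes, zero at the start; "moment": the same for the moment, N m; "finger_gap": finger opening in mm; "finger_force": force on a finger pad.
Only numpy, scipy, OpenCV 4.12 (cv2) and the standard library are available. Lean on these libraries where they do the work, as an engineer would, in place of code of your own. Each camera call takes 0.05 s, during which the arm holds its last target. There are 200 camera calls.

## Working session

There is one attempt and no reset: what is moved stays moved. The work goes in short steps, Python scripts to look and compute and a tool call to move; the robot and the scene stay as the last step left them, time stands still between calls to the robot, and variables do not carry over. Pictures are saved under pics/ and viewed, at most 10 in all, crops included, and the job is handed in when it is done.

Besides the shell and the picture viewer there is one more tool, called after "Emit:" as name([rows], argument=value, ...), one row to a line, values as JSON. send_rows: Moves the arm, as the interface text tells. Its arguments: {"type":"object","properties":{"series":{"type":"array"},"squeeze":{"type":"number"}},"required":["series"]}

```bash
mkdir -p pics; cat > h.py <<'E'
import numpy as np, cv2
from cell import *
def w(c,p):
    T=np.linalg.inv(np.array(c["camera_from_world"])); return (T@np.r_[p,1])[:3]
def px(c,P):
    q=(np.array(c["camera_from_world"])@np.r_[P,1])[:3]; return np.array([c["fx"]*q[0]/q[2]+c["cx"],c["fy"]*q[1]/q[2]+c["cy"]])
def atz(c,u,v,z):
    T=np.linalg.inv(np.array(c["camera_from_world"])); d=T[:3,:3]@np.array([(u-c["cx"])/c["fx"],(v-c["cy"])/c["fy"],1]); o=T[:3,3]
    return o+d*(z-o[2])/d[2]
E
python3 - <<'E'
from h import *
print(grip_depth, read_state())
ims=[]
for n in("scene","top"):
    c=camera(n); ims.append(c["color"])
    print(n,np.linalg.inv(c["camera_from_world"])[:3,3].round(),c["fx"])
    for t in("housing","wing_nut","strap","strap_tab","nut_grip","stub_left","stub_right","spice_0","espresso_cup","capsule_1","teaspoon_2"):
        for r in spot_point(t,c)[:3]:
            W=w(c,r["point"]);print(t,round(r["confidence"],2),W.round(1),px(c,W).round())
cv2.imwrite("pics/scene.png",ims[0]);cv2.imwrite("pics/top.png",ims[1])
E
```

```text
78.39999999999999 {'clock': 0.0, 'joints': array([-1.18858964e+00,  3.00486055e-01,  1.52157583e+00, -4.81131875e-05,
        1.32071827e+00, -6.66197999e-02]), 'qd': array([ 0.00060247,  0.00130135, -0.00213981,  0.00131609,  0.00051609,
        0.00051561]), 'effort': array([ 1.30960820e-03, -5.31807625e+01, -3.52742636e+01,  7.08904839e-02,
        2.43537506e-02, -1.24676853e-04]), 'eef_pos': array([ 238.5733133 , -495.39492822,  302.08028629]), 'eef_rot': array([-3.14040468e+00, -3.25540035e-05,  4.48838404e-01]), 'wrist_force': array([0.19092992, 0.14109536, 0.24667087]), 'moment': array([ 0.03870238,  0.0090275 , -0.01510364]), 'finger_force': 0.0, 'finger_gap': 93.93009728228039}
scene [-303.  887.  647.] 441.47010188308366
housing 0.79 [ 5.621e+02 -6.020e+01  2.000e-01] [268. 203.]
housing 0.36 [561.8 -63.2  68.3] [270. 184.]
wing_nut 0.57 [561.1 -63.   71.3] [270. 183.]
strap 0.64 [416.3 223.5  19.3] [236. 249.]
strap 0.49 [475.2 197.9  -1.3] [228. 244.]
strap 0.46 [445.5  80.4   1.2] [265. 231.]
strap_tab 0.52 [392.3 120.9  17.7] [269. 238.]
strap_tab 0.49 [414.1 224.4  19
[... 453 characters left out ...]
-57.9  72.1] [291. 178.]
strap 0.51 [446.7  79.   -0.9] [246. 217.]
strap 0.49 [4.736e+02 2.026e+02 1.000e-01] [208. 207.]
strap 0.37 [602.2 -91.7  63.3] [302. 167.]
strap_tab 0.73 [416.2 220.1  19.9] [201. 225.]
strap_tab 0.71 [392.  121.4  21.2] [232. 233.]
nut_grip 0.38 [563.1 -57.1  87.2] [291. 177.]
stub_left 0.46 [596.6 -21.9  59.1] [279. 168.]
stub_right 0.6 [595.  -20.2  59.1] [278. 169.]
stub_right 0.38 [605.4 -93.7  62.3] [302. 166.]
spice_0 0.63 [570.4 134.1   2.1] [231. 179.]
espresso_cup 0.79 [480.8 390.7  -1. ] [151. 204.]
capsule_1 0.43 [ 427.5 -216.3   -1. ] [337. 225.]
capsule_1 0.3 [ 5.66e+02 -5.92e+01  4.00e-01] [289. 182.]
teaspoon_2 0.7 [ 456.2 -305.3    2.7] [365. 217.]
```

```bash
python3 - <<'E'
import cv2,numpy as np
a=cv2.imread("pics/scene.png");b=cv2.imread("pics/top.png")
A=cv2.resize(a[140:290,140:345],None,fx=3.9,fy=3.9)[:590,:799];cv2.imwrite("pics/sc.png",A)
B=cv2.resize(b[150:260,180:345],None,fx=4.8,fy=4.8);cv2.imwrite("pics/tc.png",B)
E
```

```text
(no output)
```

View pics/sc.png

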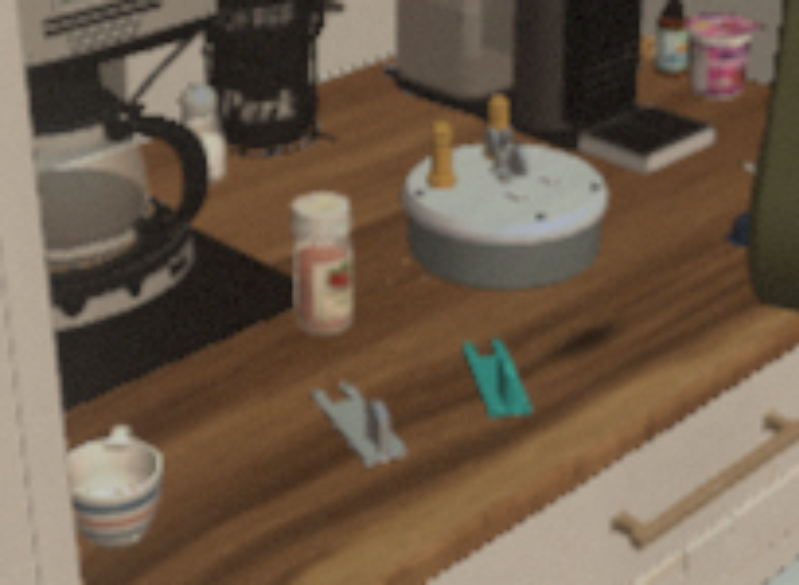

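View pics/tc.png

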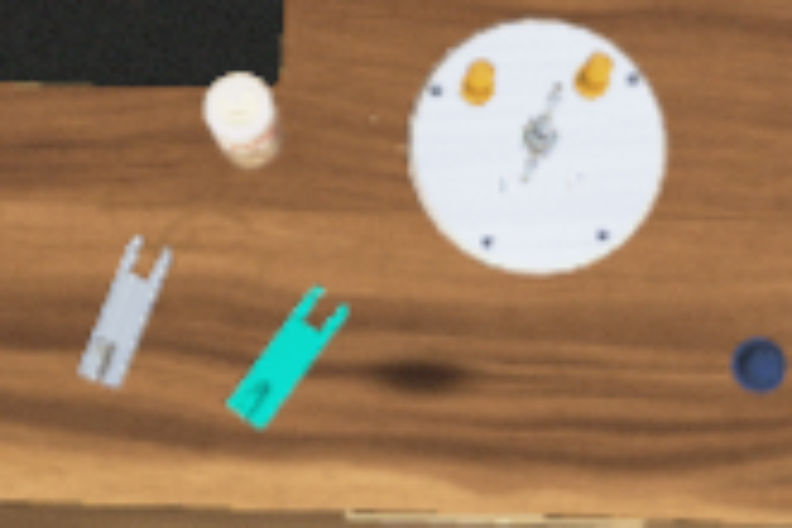

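Grey strap with fork at top (208,207), upright tab at (201,225): that is the one. The look-alike is turquoise at (246,217), to be left alone. Housing at (291,178), with the stubs at about (279,168) and (303,166), and the nut wings running along the near/far diagonal.

```bash
cat > meas.py <<'E'
from h import *
c=camera("top"); im=c["color"]; hsv=cv2.cvtColor(im,cv2.COLOR_BGR2HSV)
# lid circle
roi=np.zeros(im.shape[:2],np.uint8); roi[145:215,255:330]=1
m=((hsv[...,1]<60)&(hsv[...,2]>150)&(roi>0)).astype(np.uint8)
cn=max(cv2.findContours(m,0,1)[0],key=cv2.contourArea); (u,v),r=cv2.minEnclosingCircle(cn)
P=np.array([atz(c,*p,57)[:2] for p in cn[:,0].astype(float)])
from scipy.optimize import least_squares
s=least_squares(lambda q:np.hypot(*(P-q[:2]).T)-q[2],[565,-59,85],loss="soft_l1");print("lid",s.x)
# brass
b=((hsv[...,0]>12)&(hsv[...,0]<28)&(hsv[...,1]>150)&(hsv[...,2]>120)).astype(np.uint8)*cv2.drawContours(np.zeros_like(roi),[cv2.convexHull(cn)],-1,1,-1)
n,l,st,ce=cv2.connectedComponentsWithStats(b)
S=[]
for i in range(1,n):
    if st[i,4]>10: p=atz(c,*ce[i],88);S.append(p[:2]);print("stub",st[i,4],ce[i],p.round(1))
if len(S)==2:
    S=sorted(S,key=lambda p:-p[1]); d=S[0]-S[1]; print("sep",np.hypot(*d),"yaw",np.degrees(np.arctan2(-d[0],d[1])),"ctr",(S[0]+S[1])/2)
for t in("strap","wing_nut"):
    for r in regions_of(t,c)[:3]:
        k=r["mask"].astype(np.uint8); k0=cv2.minAreaRect(np.argwhere(k)[:,::-1].astype(np.float32))
        z=5 if t=="strap" else 90
        q=np.array([atz(c,*p,z)[:2] for p in np.argwhere(k)[:,::-1].astype(float)]); R=cv2.minAreaRect(q.astype(np.float32))
        e,V=np.linalg.eigh(np.cov(q.T)); print(t,r["confidence"],k.sum(),"px",k0[0],"rect",R,"mean",q.mean(0),"ax",np.degrees(np.arctan2(V[1,1],V[0,1])))
for n in ("top","scene"):
  for i in range(4):
    c=camera(n)
    for t in("housing","wing_nut","nut_grip","stub_left","stub_right","strap_tab","strap"):
        print(n,t,[(round(r["confidence"],2),w(c,r["point"]).round().tolist()) for r in spot_point(t,c)[:2]]) if i>1 else 0
E
python3 meas.py
```

```text
lid [561.18884862 -61.12560583  82.9134992 ]
stub 36 [279.13888889 167.02777778] [593.8 -20.8  88. ]
stub 39 [303.23076923 165.48717949] [600.5 -94.   88. ]
sep 73.51934088199053 yaw 5.22553294799608 ctr [597.12416501 -57.41137343]
strap 0.83 219 px (205.01373291015625, 215.63014221191406) rect ((446.32135009765625, 211.36184692382812), (29.856487274169922, 87.65977478027344), 72.30409240722656) mean [443.59119757 212.51061915] ax 158.95704848175268
strap 0.65 228 px (237.40000915527344, 226.3000030517578) rect ((414.9152526855469, 105.47186279296875), (32.826541900634766, 79.1484146118164), 55.060367584228516) mean [413.19914744 106.99799284] ax 146.28828760407086
wing_nut 0.46 88 px (291.58233642578125, 177.42941284179688) rect ((562.2451171875, -58.934871673583984), (22.241439819335938, 60.260562896728516), 86.39083862304688) mean [559.98899844 -59.37347515] ax 162.0586302849565
wing_nut 0.32 380 px (147.43658447265625, 204.8707275390625) rect ((466.77923583984375, 372.9026184082031), (59.93643569946289, 80.34428405761719), 13.839162826538086) mean [467.67941506 378.06933552] ax 1
[... 890 characters left out ...]
8.0])]
scene nut_grip [(0.58, [564.0, -58.0, 87.0])]
scene stub_left [(0.46, [594.0, -19.0, 59.0])]
scene stub_right [(0.6, [600.0, -93.0, 57.0])]
scene strap_tab [(0.6, [414.0, 221.0, 23.0]), (0.59, [387.0, 122.0, 17.0])]
scene strap [(0.64, [446.0, 80.0, 2.0]), (0.6, [477.0, 201.0, -4.0])]
scene housing [(0.61, [562.0, -62.0, -1.0]), (0.32, [414.0, 223.0, 17.0])]
scene wing_nut [(0.42, [561.0, -60.0, 67.0])]
scene nut_grip [(0.5, [565.0, -58.0, 85.0])]
scene stub_left [(0.68, [590.0, -21.0, 60.0])]
scene stub_right [(0.45, [598.0, -95.0, 61.0])]
scene strap_tab [(0.74, [418.0, 222.0, 21.0]), (0.71, [389.0, 121.0, 21.0])]
scene strap [(0.52, [476.0, 200.0, -1.0]), (0.5, [445.0, 81.0, 1.0])]
```

Emit:
send_rows([
  [[11, 45, 0], 8.5, -0.2],
  [[11, 45, 0], 8.5, -0.2],
  [[11, 45, 0], 8.5, -0.2],
  [[11, 45, 0], 8.5, -0.2],
  [[11, 45, 0], 8.5, -0.2],
  [[11, 45, 0], 8.5, -0.2],
  [[11, 45, 0], 8.5, -0.2],
  [[11, 45, 0], 8.5, -0.2],
  [[11, 45, 0], 8.5, -0.2],
  [[11, 45, 0], 8.5, -0.2],
  [[11, 45, 0], 8.5, -0.2],
  [[11, 45, 0], 8.5, -0.2],
])

```text
clock: 4.35
eef_pos: [370.6, 46.5, 303.0]
eef_rot: [3.141, 0.001, 2.235]
wrist_force: [1.3, -0.6, -0.1]
finger_gap: 56.4
finger_force: 0.0
```

Emit:
send_rows([
  [[11, 44, 0], 8.4, -0.2],
  [[11, 44, 0], 8.4, -0.2],
  [[11, 44, 0], 8.4, -0.2],
  [[12, 43, -30], 8.3, -0.2],
  [[0, 0, -40], 0, -0.2],
  [[0, 0, -40], 0, -0.2],
  [[0, 0, 0], 0, -0.2],
])

```text
clock: 5.05
eef_pos: [413.1, 216.0, 190.8]
eef_rot: [-3.136, -0.006, 2.814]
wrist_force: [0.3, -0.2, 0.1]
finger_gap: 56.1
finger_force: 0.0
```

```bash
python3 - <<'E'
from h import *
print(read_state()["eef_pos"],np.degrees(read_state()["eef_rot"]))
ims=[]
for n in("top","scene"):
    c=camera(n)
    for t in("strap_tab","strap"):print(n,t,[(round(r["confidence"],2),w(c,r["point"]).round(1).tolist()) for r in spot_point(t,c)[:3]])
    u,v=px(c,[440,212,20]).astype(int); im=c["color"]
    ims.append(cv2.resize(im[max(v-40,0):v+40,u-45:u+45],(400,356)))
cv2.imwrite("pics/g.png",np.hstack(ims))
E
```

```text
[413.11684207 215.98605012 190.83895616] [-179.69775343   -0.33678946  161.2394198 ]
top strap_tab [(0.55, [415.2, 222.6, 20.2]), (0.48, [392.4, 122.2, 18.0])]
top strap [(0.67, [441.8, 77.2, -0.8]), (0.48, [477.1, 202.3, 1.2])]
scene strap_tab [(0.74, [390.8, 122.4, 19.3]), (0.71, [414.8, 223.5, 19.7])]
scene strap [(0.65, [415.5, 224.2, 21.8]), (0.57, [475.2, 197.6, -1.2])]
```

View pics/g.png

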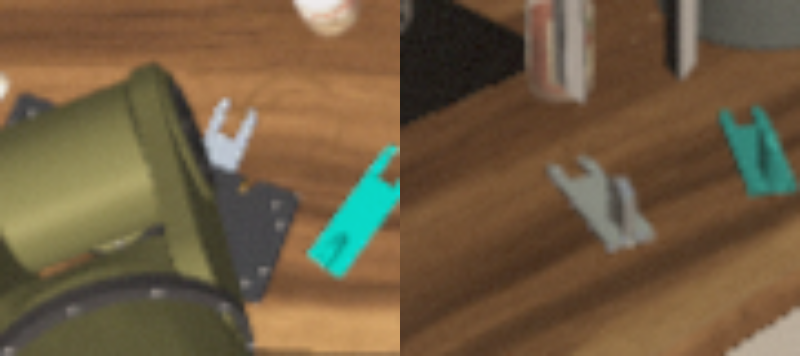

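Emit:
send_rows([
  [[0, 2, -20], 0, -0.2],
  [[0, 0, -20], 0, -0.2],
  [[0, 0, 0], 0, -0.2],
  [[0, 0, 0], 0, -0.2],
])

```text
clock: 5.75
eef_pos: [415.2, 218.5, 155.9]
eef_rot: [3.141, 0.001, 2.814]
wrist_force: [-0.3, 0.5, 0.4]
finger_gap: 56.3
finger_force: 0.0
```

Emit:
send_rows([
  [[0, 4, -20], 0, -0.2],
  [[0, 0, -20], 0, -0.2],
  [[0, 0, -9], 0, -0.2],
  [[0, 0, 0], 0, -0.2],
  [[0, 0, 0], 0, 1],
  [[0, 0, 0], 0, 1],
  [[0, 0, 0], 0, 1],
  [[0, 0, 0], 0, 1],
  [[0, 0, 0], 0, 1],
  [[0, 0, 0], 0, 1],
], squeeze=35)

```text
clock: 6.75
eef_pos: [414.8, 222.4, 105.8]
eef_rot: [3.142, 0.0, 2.814]
wrist_force: [-0.6, 0.4, -0.1]
finger_gap: 11.6
finger_force: 0.0
```

Emit:
send_rows([
  [[0, 0, 0], 0, 1],
  [[0, 0, 0], 0, 1],
  [[0, 0, 0], 0, 1],
  [[0, 0, 0], 0, 1],
  [[0, 0, 15], 0, 1],
  [[0, 0, 25], 0, 1],
  [[0, 0, 30], 0, 1],
  [[0, 0, 30], 0, 1],
  [[0, 0, 20], 0, 1],
  [[0, 0, 0], 0, 1],
  [[0, 0, 0], 0, 1],
])

```text
clock: 7.85
eef_pos: [414.5, 222.3, 224.8]
eef_rot: [-3.141, -0.001, 2.814]
wrist_force: [0.3, 0.2, -2.3]
finger_gap: 7.8
finger_force: 35.0
```

Emit:
send_rows([
  [[2, -20, 0], 3, 1],
  [[2, -35, 0], 3, 1],
  [[2, -40, 0], 3, 1],
  [[2, -45, 0], 3, 1],
  [[2, -45, 0], 3, 1],
  [[2, -45, 0], 3, 1],
  [[2, -35, 0], 3, 1],
  [[2, -20, -10], 3.2, 1],
  [[0, -11, -15], 0, 1],
  [[0, 0, -15], 0, 1],
  [[0, 0, 0], 0, 1],
  [[0, 0, 0], 0, 1],
])

```text
clock: 9.05
eef_pos: [430.5, -73.4, 185.0]
eef_rot: [3.141, -0.002, -3.047]
wrist_force: [0.4, -0.3, -2.0]
finger_gap: 7.7
finger_force: 35.0
```

```bash
cat > look.py <<'E'
import sys
from h import *
s=read_state();print(s["eef_pos"],np.degrees(s["eef_rot"]))
ims=[]
for n in("top","scene"):
    for i in range(3):
        c=camera(n)
        for t in("strap_tab","strap","nut_grip","wing_nut"):print(n,t,[(round(r["confidence"],2),w(c,r["point"]).round(1).tolist()) for r in spot_point(t,c)[:2]])
    u,v=px(c,[540,-60,75]).astype(int); im=c["color"]
    ims.append(cv2.resize(im[v-45:v+45,u-45:u+45],(400,400),interpolation=cv2.INTER_CUBIC)); cv2.imwrite(f"pics/raw_{n}.png",im)
cv2.imwrite("pics/"+sys.argv[1],np.hstack(ims))
E
python3 look.py a.png
```

```text
[430.47719976 -73.37597383 185.04177114] [ 1.79960441e+02 -1.12716443e-01 -1.74579363e+02]
top strap_tab [(0.65, [562.1, -60.9, 72.5]), (0.48, [388.2, 120.0, 18.3])]
top strap [(0.48, [445.5, 81.6, -1.0])]
top nut_grip [(0.56, [560.7, -55.7, 87.9])]
top wing_nut [(0.45, [564.1, -62.5, 72.4])]
top strap_tab [(0.55, [570.9, 134.4, 2.3]), (0.52, [393.3, 122.9, 20.0])]
top strap [(0.51, [445.9, 80.0, -1.6])]
top nut_grip [(0.64, [561.7, -53.9, 90.2])]
top wing_nut [(0.57, [563.2, -62.4, 73.1])]
top strap_tab [(0.63, [391.4, 120.3, 19.4]), (0.3, [566.7, -59.7, 72.3])]
top strap [(0.83, [445.2, 80.5, 1.1])]
top nut_grip [(0.52, [457.5, -305.0, 0.2]), (0.46, [562.3, -55.3, 86.7])]
top wing_nut [(0.45, [561.6, -63.7, 71.5])]
scene strap_tab [(0.74, [392.9, 120.9, 16.9]), (0.62, [429.1, -71.6, 100.2])]
scene strap [(0.54, [445.2, 78.8, -1.9]), (0.52, [497.3, -66.1, 74.9])]
scene nut_grip [(0.42, [566.1, -57.2, 86.3])]
scene wing_nut [(0.51, [562.2, -62.3, 69.3])]
scene strap_tab [(0.7, [393.4, 119.8, 15.3]), (0.55, [433.1, -69.6, 102.2])]
scene strap [(0.64, [495.4, -68.6, 80.7]), (0.57, [445.3, 79.3, 1.1])]
scene nut_grip [(0.39, [564.8, -57.1, 85.0])]
scene wing_nut [(0.64, [558.4, -62.0, 66.6])]
scene strap_tab [(0.66, [392.2, 119.8, 20.0]), (0.43, [433.4, -69.4, 100.4])]
scene strap [(0.62, [495.0, -69.6, 82.6]), (0.56, [446.6, 80.8, -1.5])]
scene nut_grip [(0.51, [564.4, -57.2, 83.9])]
scene wing_nut [(0.63, [558.9, -60.9, 68.7])]
```

View pics/a.png

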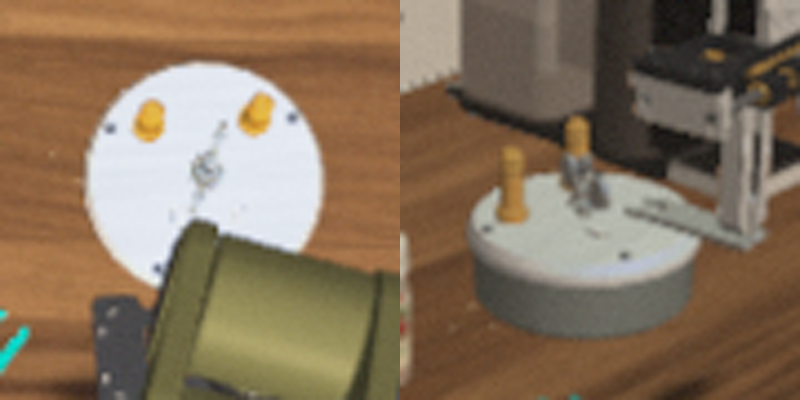

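Emit:
send_rows([
  [[0, 0, -8], 0, 1],
  [[0, 0, -7], 0, 1],
  [[0, 0, -3], 0, 1],
  [[0, 0, 0], 0, 1],
  [[0, 0, 0], 0, 1],
])

```text
clock: 11.05
eef_pos: [430.8, -73.6, 167.7]
eef_rot: [3.142, -0.0, -3.047]
wrist_force: [0.5, 1.1, -3.0]
finger_gap: 7.6
finger_force: 35.0
```

Emit:
send_rows([
  [[0, 0, -1], 0, 1],
  [[0, 0, 0], 0, 1],
  [[0, 0, 0], 0, 1],
])

```text
clock: 11.35
eef_pos: [430.8, -73.6, 166.9]
eef_rot: [-3.142, 0.0, -3.047]
wrist_force: [-0.4, 0.4, -1.3]
finger_gap: 7.9
finger_force: 35.0
```

Emit:
send_rows([
  [[0, 0, -1], 0, 1],
  [[0, 0, 0], 0, 1],
  [[0, 0, 0], 0, 1],
])

```text
clock: 11.65
eef_pos: [430.8, -73.6, 165.7]
eef_rot: [-3.142, -0.0, -3.047]
wrist_force: [0.4, 0.3, -2.3]
finger_gap: 7.5
finger_force: 35.0
```

Emit:
send_rows([
  [[0, 0, -1], 0, 1],
  [[0, 0, 0], 0, 1],
  [[0, 0, 0], 0, 1],
])

```text
clock: 11.95
eef_pos: [430.8, -73.6, 165.1]
eef_rot: [-3.141, 0.0, -3.047]
wrist_force: [-3.9, -0.4, 4.6]
finger_gap: 7.8
finger_force: 35.0
```

Emit:
send_rows([
  [[0, 0, -1], 0, 1],
  [[0, 0, 0], 0, 1],
  [[0, 0, 0], 0, 1],
])

```text
clock: 12.25
eef_pos: [430.8, -73.6, 164.1]
eef_rot: [-3.141, 0.0, -3.047]
wrist_force: [-4.7, -0.0, 5.6]
finger_gap: 7.7
finger_force: 35.0
```

Emit:
send_rows([
  [[0, 0, 1], 0, 1],
  [[7, 0.7, 0], 0, 1],
  [[7, 0.7, 0], 0, 1],
  [[7, 0.7, 0], 0, 1],
  [[5, 0.5, 0], 0, 1],
  [[0, 0, 0], 0, 1],
  [[0, 0, 0], 0, 1],
])

```text
clock: 12.95
eef_pos: [457.4, -70.9, 164.9]
eef_rot: [-3.141, 0.001, -3.047]
wrist_force: [2.1, 0.2, 2.7]
finger_gap: 7.7
finger_force: 35.0
```

```bash
python3 look.py b.png | grep -v "top strap"
```

```text
[457.39633299 -70.92685248 164.9157631 ] [-1.79984488e+02  8.40769713e-02 -1.74579902e+02]
top nut_grip [(0.55, [561.4, -55.1, 88.3])]
top wing_nut []
top nut_grip [(0.36, [568.3, -55.2, 89.7])]
top wing_nut [(0.4, [562.9, -63.7, 72.3])]
top nut_grip [(0.62, [564.1, -54.6, 89.8])]
top wing_nut []
scene strap_tab [(0.63, [389.5, 119.7, 17.3]), (0.62, [455.2, -69.9, 79.0])]
scene strap [(0.63, [522.8, -64.6, 57.3]), (0.56, [447.4, 78.6, 0.3])]
scene nut_grip [(0.64, [563.8, -61.5, 87.6])]
scene wing_nut []
scene strap_tab [(0.74, [457.8, -70.7, 78.6]), (0.59, [390.2, 120.6, 18.5])]
scene strap [(0.53, [447.8, 81.9, 1.9]), (0.5, [522.0, -67.0, 59.8])]
scene nut_grip [(0.59, [567.9, -56.4, 85.4])]
scene wing_nut [(0.62, [558.2, -63.8, 69.3])]
scene strap_tab [(0.6, [458.5, -66.8, 79.1]), (0.48, [391.9, 121.7, 19.5])]
scene strap [(0.69, [518.3, -68.1, 56.8]), (0.44, [443.1, 81.0, 2.1])]
scene nut_grip [(0.65, [565.1, -55.5, 82.5])]
scene wing_nut [(0.67, [561.2, -61.3, 68.9])]
```

View pics/b.png

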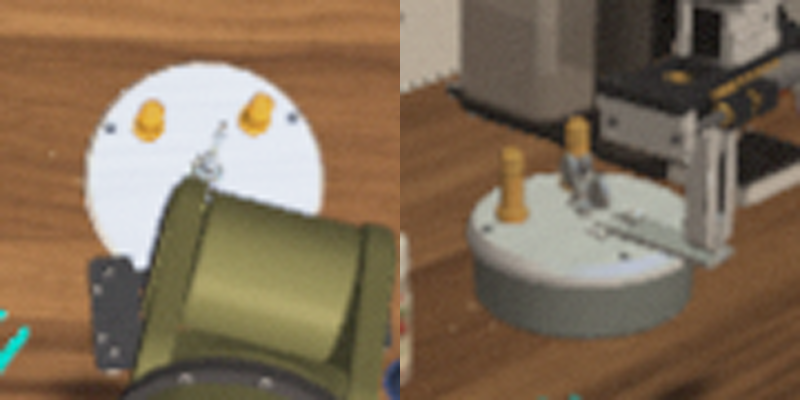

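Emit:
send_rows([
  [[5, 0.5, 0], 0, 1],
  [[5, 0.5, 0], 0, 1],
  [[0, 0, 0], 0, 1],
  [[0, 0, 0], 0, 1],
])

```text
clock: 14.85
eef_pos: [466.2, -69.9, 164.8]
eef_rot: [3.141, -0.002, -3.047]
wrist_force: [-4.3, 0.3, 10.8]
finger_gap: 7.9
finger_force: 35.0
```

Emit:
send_rows([
  [[4, 0.4, 0], 0, 1],
  [[4, 0.4, 0], 0, 1],
  [[0, 0, 0], 0, 1],
  [[0, 0, 0], 0, 1],
])

```text
clock: 15.25
eef_pos: [474.1, -69.1, 164.8]
eef_rot: [3.141, -0.003, -3.047]
wrist_force: [-5.9, -0.5, 13.8]
finger_gap: 7.8
finger_force: 35.0
```

Emit:
send_rows([
  [[0, 0, 0.6], 0, 1],
  [[4, 0.4, 0], 0, 1],
  [[4, 0.4, 0], 0, 1],
  [[0, 0, 0], 0, 1],
  [[0, 0, 0], 0, 1],
])

```text
clock: 15.75
eef_pos: [482.1, -68.3, 165.2]
eef_rot: [3.141, -0.003, -3.047]
wrist_force: [-2.7, -0.1, 9.7]
finger_gap: 7.4
finger_force: 35.0
```

Emit:
send_rows([
  [[4, 0.4, 0], 0, 1],
  [[4, 0.4, 0], 0, 1],
  [[0, 0, 0], 0, 1],
  [[0, 0, 0], 0, 1],
])

```text
clock: 16.15
eef_pos: [490.0, -67.5, 165.2]
eef_rot: [3.141, -0.003, -3.047]
wrist_force: [-4.7, 0.3, 10.0]
finger_gap: 7.6
finger_force: 35.0
```

Emit:
send_rows([
  [[2, 0.2, 0], 0, 1],
  [[2, 0.2, 0], 0, 1],
  [[0, 0, 0], 0, 1],
  [[0, 0, 0], 0, 1],
])

```text
clock: 16.55
eef_pos: [493.8, -67.1, 165.2]
eef_rot: [3.141, -0.004, -3.047]
wrist_force: [-6.7, -0.2, 11.5]
finger_gap: 7.5
finger_force: 35.0
```

Emit:
send_rows([
  [[1.5, 0.15, 0], 0, 1],
  [[0, 0, 0], 0, 1],
  [[0, 0, 0], 0, 1],
])

```text
clock: 16.85
eef_pos: [495.2, -67.0, 165.2]
eef_rot: [3.141, -0.004, -3.047]
wrist_force: [-7.6, -0.8, 12.7]
finger_gap: 7.7
finger_force: 35.0
```

Friction only so far; on until the stud stops it.

Emit:
send_rows([
  [[1.5, 0.15, 0], 0, 1],
  [[0, 0, 0], 0, 1],
  [[0, 0, 0], 0, 1],
])

```text
clock: 17.15
eef_pos: [496.5, -66.9, 165.1]
eef_rot: [3.141, -0.005, -3.047]
wrist_force: [-9.2, -0.4, 14.2]
finger_gap: 7.5
finger_force: 35.0
```

Emit:
send_rows([
  [[1.5, 0.15, 0], 0, 1],
  [[0, 0, 0], 0, 1],
  [[0, 0, 0], 0, 1],
])

```text
clock: 17.45
eef_pos: [497.1, -66.8, 165.1]
eef_rot: [3.141, -0.008, -3.047]
wrist_force: [-20.5, -1.5, 20.8]
finger_gap: 7.7
finger_force: 35.0
```

Emit:
send_rows([
  [[-0.8, -0.1, 0.3], 0, 1],
  [[0, 0, 0], 0, 0.3],
  [[0, 0, 0], 0, 0.3],
  [[0, 0, 0], 0, 0.3],
  [[0, 0, 0], 0, 0.3],
  [[0, 0, 0], 0, 0.3],
  [[0, 0, 20], 0, 0.3],
  [[0, 0, 40], 0, 0.3],
  [[-10, -40, 40], 0, 0.3],
  [[-10, -40, 0], 0, 1],
  [[0, -40, 0], 0, 1],
  [[0, 0, 0], 0, 1],
])

```text
clock: 18.65
eef_pos: [479.3, -185.0, 260.6]
eef_rot: [-3.141, 0.0, -3.051]
wrist_force: [0.8, 0.2, -0.4]
finger_gap: 12.6
finger_force: 0.0
```

```bash
python3 look.py c.png; python3 meas.py | head -9
```

```text
[ 479.32109396 -184.96842914  260.62647199] [-1.79955046e+02  2.06091157e-02 -1.74786099e+02]
top strap_tab [(0.65, [393.7, 123.2, 18.5]), (0.53, [496.2, -69.7, 80.5])]
top strap [(0.75, [446.6, 78.8, 1.2]), (0.5, [558.9, -56.2, 59.7])]
top nut_grip [(0.71, [477.5, 392.0, -0.2]), (0.61, [563.1, -57.2, 86.2])]
top wing_nut [(0.47, [564.5, -60.1, 73.5]), (0.27, [596.4, -21.1, 57.1])]
top strap_tab [(0.55, [497.1, -68.7, 78.2]), (0.5, [394.6, 121.9, 20.6])]
top strap [(0.64, [443.4, 78.2, 2.3]), (0.58, [558.5, -59.2, 61.6])]
top nut_grip [(0.39, [561.6, -56.6, 89.6])]
top wing_nut [(0.52, [564.7, -60.8, 70.8])]
top strap_tab [(0.57, [499.1, -66.6, 80.5]), (0.5, [392.9, 121.9, 18.1])]
top strap [(0.7, [443.9, 79.0, -0.5]), (0.6, [557.8, -58.1, 61.4])]
top nut_grip [(0.4, [562.1, -57.2, 88.5])]
top wing_nut [(0.6, [561.9, -58.3, 70.9])]
scene strap_tab [(0.63, [496.2, -63.5, 79.2]), (0.61, [392.7, 121.1, 18.9])]
scene strap [(0.73, [446.2, 79.7, -1.0]), (0.47, [558.2, -61.0, 60.8])]
scene nut_grip [(0.65, [568.5, -57.8, 86.1])]
scene wing_nut [(0.65, [561.4, -62.9, 68.7]), (0.5, [574.9, 1
[... 416 characters left out ...]
(0.41, [565.9, -58.9, 87.4])]
scene wing_nut [(0.67, [558.4, -64.0, 67.8])]
lid [561.36795084 -60.78359308  82.66667949]
stub 36 [279.13888889 167.02777778] [593.8 -20.8  88. ]
stub 39 [303.23076923 165.48717949] [600.5 -94.   88. ]
sep 73.51934088199053 yaw 5.22553294799608 ctr [597.12416501 -57.41137343]
strap 0.77 197 px (292.1683349609375, 191.68316650390625) rect ((532.2697143554688, -68.56803894042969), (69.39452362060547, 31.779043197631836), 6.29730749130249) mean [533.5384276  -68.50879489] ax -175.4092362718978
top housing [(0.89, [564.0, -57.0, 0.0])]
top wing_nut [(0.52, [563.0, -60.0, 69.0])]
top nut_grip [(0.4, [564.0, -56.0, 86.0])]
top stub_left [(0.64, [591.0, -20.0, 58.0])]
```

View pics/c.png

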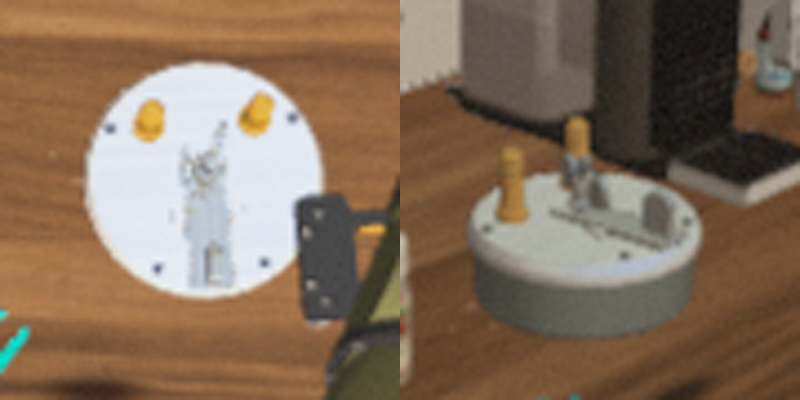

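Strap is home on the lid: bar from about (190,285) up to the nut at (205,170) in the left view, with the tab upright. The nut is untouched, with its wings along about 161°/-19°. Next I push the near wing clockwise with the closed fingers.

Emit:
send_rows([
  [[4.5, 9.7, 0], -8.2, 1],
  [[4.5, 9.7, 0], -8.2, 1],
  [[4.5, 9.7, 0], -8.2, 1],
  [[4.5, 9.7, 0], -8.2, 1],
  [[4.5, 9.7, 0], -8.2, 1],
  [[4.5, 9.7, 0], -8.2, 1],
  [[4.5, 9.7, 0], -8.2, 1],
  [[4.5, 9.7, 0], -8.2, 1],
  [[4.5, 9.7, 0], -8.2, 1],
  [[4.5, 9.7, 0], -8.2, 1],
  [[4.5, 9.7, 0], -8.2, 1],
  [[4, 9.7, 0], -8.2, 1],
])

```text
clock: 23.3
eef_pos: [533.5, -64.8, 260.4]
eef_rot: [-3.142, -0.0, 1.513]
wrist_force: [-1.1, 0.2, -0.6]
finger_gap: 0.3
finger_force: 0.0
```

Emit:
send_rows([
  [[0, 0, -10], -8, 1],
  [[0, 0, -10], -8, 1],
  [[0, 0, 0], 0, 1],
  [[0, 0, 0], 0, 1],
])

```text
clock: 23.7
eef_pos: [533.3, -65.2, 240.7]
eef_rot: [-3.142, 0.0, 1.244]
wrist_force: [-0.2, -0.3, 0.5]
finger_gap: 0.3
finger_force: 0.0
```

```bash
cat > st.py <<'E'
from h import *
C=np.array([562.0,-60.6])
s=read_state();p=s["eef_pos"][:2];f=s["wrist_force"];M=s["moment"]
ps=np.degrees(s["eef_rot"][2]);d=p-C
th=ps+90;u=np.array([np.cos(np.radians(th)),np.sin(np.radians(th))]);t=np.array([u[1],-u[0]])
T=d[0]*f[1]-d[1]*f[0]
print("clock",s["clock"].round(2) if hasattr(s["clock"],"round") else s["clock"],"pos",s["eef_pos"].round(1),"psi",ps.round(1),"r",(d@u).round(1),"t",(d@t).round(1),"gap",round(s["finger_gap"],1),"F",f.round(1),"M",M.round(2),"T_F/25",round(T/25,2),"with M",round((T+1000*M[2])/25,2))
E
cat > plan.py <<'E'
import sys; from st import *
# plan.py theta_end step : rows from current pose to follow wing; d offset
te,step,dd=map(float,sys.argv[1:4]); q=s["eef_pos"][:2]; a=th%360
while a>te+.01:
    b=max(a-step,te);ub=np.array([np.cos(np.radians(b)),np.sin(np.radians(b))]);tb=np.array([ub[1],-ub[0]])
    P=C+25*ub-dd*tb; print((P-q).round(1).tolist(),round(b-a,1)); q=P;a=b
E
python3 st.py
```

```text
clock 23.7 pos [533.3 -65.2 240.7] psi 71.3 r 25.7 t -13.6 gap 0.3 F [-0.2 -0.3  0.5] M [-0.03 -0.11  0.06] T_F/25 0.26 with M 2.61
```

Emit:
send_rows([
  [[-1.5, -4, -10], 0, 1],
  [[0, 0, -18], 0, 1],
  [[0, 0, -18], 0, 1],
  [[0, 0, -12], 0, 1],
  [[0, 0, -9], 0, 1],
  [[0, 0, 0], 0, 1],
  [[0, 0, 0], 0, 1],
])

```text
clock: 24.4
eef_pos: [532.0, -69.3, 173.9]
eef_rot: [3.141, -0.0, 1.24]
wrist_force: [0.1, 0.5, 0.2]
finger_gap: 0.4
finger_force: 0.0
```

```bash
python3 st.py;python3 plan.py 85 7 11
```

```text
clock 24.4 pos [532.  -69.3 173.9] psi 71.0 r 25.5 t -18.0 gap 0.4 F [0.1 0.5 0.2] M [-0.01 -0.02  0.02] T_F/25 -0.5 with M 0.31
clock 24.4 pos [532.  -69.3 173.9] psi 71.0 r 25.5 t -18.0 gap 0.4 F [0.1 0.5 0.2] M [-0.01 -0.02  0.02] T_F/25 -0.5 with M 0.31
[2.7, 9.7] -7.0
[0.3, 3.3] -7.0
[0.7, 3.3] -7.0
[1.1, 3.1] -7.0
[1.5, 3.0] -7.0
[1.9, 2.8] -7.0
[2.2, 2.5] -7.0
[2.5, 2.2] -7.0
[2.7, 1.9] -7.0
[2.9, 1.6] -7.0
[2.7, 1.1] -6.0
```

Emit:
send_rows([
  [[1.3, 4.8, 0], -3.5, 1],
  [[1.4, 4.9, 0], -3.5, 1],
  [[0.3, 3.3, 0], -7, 1],
  [[0.7, 3.3, 0], -7, 1],
  [[1.1, 3.1, 0], -7, 1],
])

```text
clock: 24.9
eef_pos: [536.5, -50.0, 174.0]
eef_rot: [3.141, 0.0, 0.746]
wrist_force: [-2.9, -3.8, -2.9]
finger_gap: 0.4
finger_force: 1.7
```

Emit:
send_rows([
  [[1.5, 3.0, 0], -7, 1],
  [[1.9, 2.8, 0], -7, 1],
  [[2.2, 2.5, 0], -7, 1],
  [[2.5, 2.2, 0], -7, 1],
])

```text
clock: 25.3
eef_pos: [544.5, -39.3, 173.8]
eef_rot: [-3.141, 0.001, 0.257]
wrist_force: [-2.6, 0.1, -2.3]
finger_gap: 0.8
finger_force: 1.4
```

Emit:
send_rows([
  [[2.7, 1.9, 0], -7, 1],
  [[2.9, 1.6, 0], -7, 1],
  [[2.7, 1.1, 0], -6, 1],
])

```text
clock: 25.6
eef_pos: [553.0, -34.6, 174.0]
eef_rot: [-3.141, 0.0, -0.092]
wrist_force: [-2.0, -0.1, -1.4]
finger_gap: 0.8
finger_force: 1.1
```

```bash
python3 st.py
```

```text
clock 25.6 pos [553.  -34.6 174. ] psi -5.2 r 25.1 t -11.3 gap 0.8 F [-2.  -0.1 -1.4] M [0.09 0.41 0.03] T_F/25 2.18 with M 3.26
```

Emit:
send_rows([
  [[3.2, 1.0, 0], -7, 1],
  [[3.3, 0.5, 0], -7, 1],
  [[0, 0, 0], 0, 1],
])

```text
clock: 25.9
eef_pos: [559.7, -33.1, 174.0]
eef_rot: [-3.141, -0.001, -0.333]
wrist_force: [-1.5, 1.9, -0.6]
finger_gap: 0.3
finger_force: 0.4
```

```bash
python3 st.py
```

```text
clock 25.9 pos [559.7 -33.1 174. ] psi -19.1 r 25.3 t -11.1 gap 0.3 F [-1.5  1.9 -0.6] M [ 0.26  0.14 -0.02] T_F/25 1.52 with M 0.75
```

Emit:
send_rows([
  [[-2.8, 1, 0], 0, 1],
  [[0, 0, 20], 0, 1],
  [[0, 0, 30], 0, 1],
  [[0, 0, 0], 8.57, 1],
  [[0, 0, 0], 8.57, 1],
  [[0, 0, 0], 8.57, 1],
  [[0, 0, 0], 8.57, 1],
  [[0, 0, 0], 8.57, 1],
  [[0, 0, 0], 8.57, 1],
  [[0, 0, 0], 8.57, 1],
  [[0, 0, 0], 8.57, 1],
  [[0, 0, 0], 8.57, 1],
])

```text
clock: 27.1
eef_pos: [556.5, -32.3, 223.9]
eef_rot: [3.141, -0.0, 1.025]
wrist_force: [0.6, -0.6, -0.9]
finger_gap: 0.1
finger_force: 0.0
```

Emit:
send_rows([
  [[1.1, -4.8, 0], 8.57, 1],
  [[1.1, -4.8, 0], 8.57, 1],
  [[1.1, -4.8, 0], 8.57, 1],
  [[1.1, -4.8, 0], 8.57, 1],
  [[1.1, -4.8, 0], 8.57, 1],
  [[1.1, -4.8, 0], 8.57, 1],
  [[1.1, -4.8, 0], 8.57, 1],
  [[1.1, -4.8, 0], 8.57, 1],
  [[1.1, -4.8, 0], 8.57, 1],
  [[1.1, -4.8, 0], 8.57, 1],
  [[1.1, -4.8, 0], 8.57, 1],
  [[1.1, -4.8, 0], 8.57, 1],
])

```text
clock: 28.3
eef_pos: [569.8, -90.1, 223.9]
eef_rot: [3.142, 0.001, 2.819]
wrist_force: [-0.6, -0.7, 0.1]
finger_gap: 0.4
finger_force: 0.0
```

```bash
python3 st.py; python3 - <<'E'
from h import *
c=camera("top");im=c["color"];u,v=px(c,[562,-60,90]).astype(int)
a=cv2.resize(im[v-30:v+40,u-35:u+35],(480,480),interpolation=cv2.INTER_CUBIC)
d=camera("scene");u,v=px(d,[562,-60,90]).astype(int)
b=cv2.resize(d["color"][v-20:v+25,u-22:u+23],(300,300),interpolation=cv2.INTER_CUBIC)
cv2.imwrite("pics/d.png",np.hstack([a,cv2.copyMakeBorder(b,0,180,0,0,0)]))
E
```

```text
clock 28.3 pos [569.8 -90.1 223.9] psi 161.5 r 25.5 t -16.7 gap 0.4 F [-0.6 -0.7  0.1] M [-0.   -0.19  0.04] T_F/25 -0.86 with M 0.65
```

View pics/d.png

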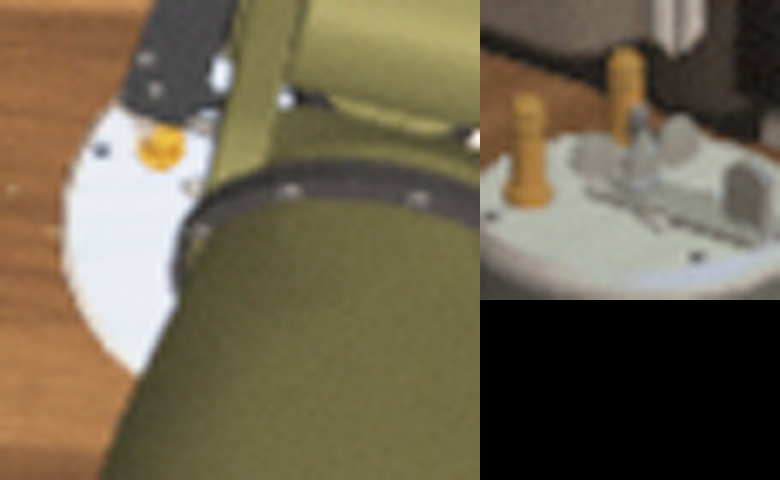

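Emit:
send_rows([
  [[0, 0, -20], 0, 1],
  [[0, 0, -20], 0, 1],
  [[0, 0, -10], 0, 1],
  [[0, 0, 0], 0, 1],
])

```text
clock: 28.8
eef_pos: [569.4, -89.6, 172.5]
eef_rot: [-3.141, -0.002, 2.808]
wrist_force: [0.9, 0.0, 1.4]
finger_gap: 0.5
finger_force: 0.0
```

```bash
python3 st.py; python3 plan.py 70 7 11
```

```text
clock 28.8 pos [569.4 -89.6 172.5] psi 160.9 r 25.0 t -16.5 gap 0.5 F [0.9 0.  1.4] M [ 0.05 -0.16  0.02] T_F/25 1.09 with M 1.91
clock 28.8 pos [569.4 -89.6 172.5] psi 160.9 r 25.0 t -16.5 gap 0.5 F [0.9 0.  1.4] M [ 0.05 -0.16  0.02] T_F/25 1.09 with M 1.91
[-8.6, 1.7] -7.0
[-3.3, 0.3] -7.0
[-3.3, 0.7] -7.0
[-3.1, 1.1] -7.0
[-3.0, 1.5] -7.0
[-2.8, 1.9] -7.0
[-2.5, 2.2] -7.0
[-2.2, 2.5] -7.0
[-1.9, 2.7] -7.0
[-1.6, 2.9] -7.0
[-1.2, 3.1] -7.0
[-0.8, 3.2] -7.0
[-0.4, 3.3] -7.0
[-0.0, 3.3] -7.0
[0.4, 3.3] -7.0
[0.8, 3.2] -7.0
[1.2, 3.1] -7.0
[1.6, 2.9] -7.0
[1.9, 2.7] -7.0
[2.2, 2.5] -7.0
[2.5, 2.2] -7.0
[2.8, 1.9] -7.0
[3.0, 1.5] -7.0
[3.1, 1.1] -7.0
[3.2, 0.8] -7.0
[2.8, 0.3] -5.9
```

Emit:
send_rows([
  [[-4.3, 0.8, 0], -3.5, 1],
  [[-4.3, 0.9, 0], -3.5, 1],
  [[-3.3, 0.3, 0], -7, 1],
  [[-3.3, 0.7, 0], -7, 1],
  [[-3.1, 1.1, 0], -7, 1],
  [[-3.0, 1.5, 0], -7, 1],
])

```text
clock: 29.4
eef_pos: [549.0, -84.8, 174.7]
eef_rot: [3.14, 0.002, 2.192]
wrist_force: [3.2, -2.9, -2.8]
finger_gap: 0.5
finger_force: 1.9
```

Emit:
send_rows([
  [[-2.8, 1.9, 0], -7, 1],
  [[-2.5, 2.2, 0], -7, 1],
  [[-2.2, 2.5, 0], -7, 1],
])

```text
clock: 29.7
eef_pos: [541.4, -78.2, 174.6]
eef_rot: [3.14, 0.002, 1.826]
wrist_force: [1.2, -3.4, -2.7]
finger_gap: 0.4
finger_force: 1.9
```

Emit:
send_rows([
  [[-1.9, 2.7, 0], -7, 1],
  [[-1.6, 2.9, 0], -7, 1],
])

```text
clock: 29.9
eef_pos: [537.9, -72.6, 174.6]
eef_rot: [3.14, 0.001, 1.582]
wrist_force: [1.4, -3.6, -2.1]
finger_gap: 0.6
finger_force: 1.9
```

Emit:
send_rows([
  [[-1.2, 3.1, 0], -7, 1],
  [[-0.8, 3.2, 0], -7, 1],
])

```text
clock: 30.1
eef_pos: [535.8, -66.4, 174.5]
eef_rot: [3.14, 0.001, 1.337]
wrist_force: [0.6, -5.7, -3.3]
finger_gap: 0.4
finger_force: 2.3
```

Emit:
send_rows([
  [[-0.4, 3.3, 0], -7, 1],
  [[0, 0, 0], 0, 1],
])

```text
clock: 30.3
eef_pos: [535.4, -63.0, 174.4]
eef_rot: [3.14, 0.001, 1.218]
wrist_force: [-0.2, -4.7, -2.2]
finger_gap: 0.2
finger_force: 2.1
```

```bash
python3 st.py; python3 plan.py 70 7 11
```

```text
clock 30.3 pos [535.4 -63.  174.4] psi 69.8 r 24.2 t -11.5 gap 0.2 F [-0.2 -4.7 -2.2] M [-0.98 -0.05 -0.08] T_F/25 4.96 with M 1.87
clock 30.3 pos [535.4 -63.  174.4] psi 69.8 r 24.2 t -11.5 gap 0.2 F [-0.2 -4.7 -2.2] M [-0.98 -0.05 -0.08] T_F/25 4.96 with M 1.87
[-0.6, 4.1] -7.0
[0.4, 3.3] -7.0
[0.8, 3.2] -7.0
[1.2, 3.1] -7.0
[1.6, 2.9] -7.0
[1.9, 2.7] -7.0
[2.2, 2.5] -7.0
[2.5, 2.2] -7.0
[2.8, 1.9] -7.0
[3.0, 1.5] -7.0
[3.1, 1.1] -7.0
[3.2, 0.8] -7.0
[2.7, 0.3] -5.8
```

Emit:
send_rows([
  [[-0.8, 2, 0], -8.5, 1],
  [[0, 1, 0], -8.5, 1],
  [[0.4, 3.3, 0], -7, 1],
  [[0, 0, 0], 0, 1],
])

```text
clock: 30.7
eef_pos: [534.8, -56.3, 174.2]
eef_rot: [3.141, -0.0, 0.802]
wrist_force: [-1.8, 0.0, -0.3]
finger_gap: 0.2
finger_force: 0.9
```

```bash
python3 st.py
```

```text
clock 30.7 pos [534.8 -56.3 174.2] psi 45.9 r 22.6 t -15.8 gap 0.2 F [-1.8  0.  -0.3] M [-0.1   0.44  0.02] T_F/25 0.25 with M 1.11
```

```bash
cat > rot.py <<'E'
import sys; from st import *
n,step=int(sys.argv[1]),float(sys.argv[2]); a=np.radians(step);R=np.array([[np.cos(a),np.sin(a)],[-np.sin(a),np.cos(a)]]);q=d
for i in range(n): print((R@q-q).round(1).tolist(),end=" "); q=R@q
oc=d+12.5*u+8*t; print("\nouter corner ang",np.degrees(np.arctan2(oc[1],oc[0])),"r",np.hypot(*oc))
E
python3 rot.py 12 6
```

```text
clock 30.7 pos [534.8 -56.3 174.2] psi 45.9 r 22.6 t -15.8 gap 0.2 F [-1.8  0.  -0.3] M [-0.1   0.44  0.02] T_F/25 0.25 with M 1.11
[0.6, 2.8] [0.9, 2.7] [1.2, 2.6] [1.4, 2.5] [1.7, 2.3] [1.9, 2.1] [2.1, 1.9] [2.3, 1.7] [2.5, 1.4] [2.6, 1.2] [2.7, 0.9] [2.8, 0.6] 
outer corner ang 148.51048282026073 r 35.91699157309691
```

Emit:
send_rows([
  [[0.6, 2.8, 0], -6, 1],
  [[0.9, 2.7, 0], -6, 1],
  [[0, 0, 0], 0, 1],
])

```text
clock: 31.0
eef_pos: [536.3, -50.8, 174.0]
eef_rot: [3.141, -0.0, 0.596]
wrist_force: [-2.5, -0.3, 0.6]
finger_gap: 0.6
finger_force: 1.2
```

```bash
python3 st.py
```

```text
clock 31.0 pos [536.3 -50.8 174. ] psi 34.1 r 22.5 t -15.8 gap 0.6 F [-2.5 -0.3  0.6] M [-0.01  0.5   0.03] T_F/25 1.24 with M 2.39
```

Emit:
send_rows([
  [[1.2, 2.6, 0], -6, 1],
  [[1.4, 2.5, 0], -6, 1],
  [[0, 0, 0], 0, 1],
])

```text
clock: 31.3
eef_pos: [538.9, -45.7, 173.8]
eef_rot: [-3.142, -0.0, 0.388]
wrist_force: [-3.1, 0.5, 1.2]
finger_gap: 0.3
finger_force: 1.4
```

```bash
python3 st.py
```

```text
clock 31.3 pos [538.9 -45.7 173.8] psi 22.2 r 22.5 t -15.8 gap 0.3 F [-3.1  0.5  1.2] M [0.14 0.52 0.02] T_F/25 1.35 with M 2.16
```

Emit:
send_rows([
  [[1.7, 2.3, 0], -6, 1],
  [[1.9, 2.1, 0], -6, 1],
  [[0, 0, 0], 0, 1],
])

```text
clock: 31.6
eef_pos: [542.5, -41.3, 173.7]
eef_rot: [-3.141, 0.0, 0.179]
wrist_force: [-3.7, 0.4, 1.3]
finger_gap: 0.5
finger_force: 1.7
```

```bash
python3 st.py
```

```text
clock 31.6 pos [542.5 -41.3 173.7] psi 10.2 r 22.5 t -15.8 gap 0.5 F [-3.7  0.4  1.3] M [0.26 0.74 0.05] T_F/25 2.54 with M 4.43
```

Emit:
send_rows([
  [[2.1, 1.9, 0], -6, 1],
  [[2.3, 1.7, 0], -6, 1],
  [[0, 0, 0], 0, 1],
])

```text
clock: 31.9
eef_pos: [546.8, -37.6, 173.6]
eef_rot: [-3.141, 0.0, -0.031]
wrist_force: [-3.0, 1.3, 1.1]
finger_gap: 0.6
finger_force: 1.9
```

```bash
python3 st.py
```

```text
clock 31.9 pos [546.8 -37.6 173.6] psi -1.8 r 22.5 t -15.9 gap 0.6 F [-3.   1.3  1.1] M [0.53 0.7  0.12] T_F/25 1.96 with M 6.83
```

Emit:
send_rows([
  [[2.5, 1.4, 0], -6, 1],
  [[2.6, 1.2, 0], -6, 1],
  [[0, 0, 0], 0, 1],
])

```text
clock: 32.2
eef_pos: [551.9, -34.8, 173.5]
eef_rot: [-3.141, 0.001, -0.24]
wrist_force: [-3.5, 5.0, 0.9]
finger_gap: 0.2
finger_force: 2.2
```

```bash
python3 st.py; python3 rot.py 6 6
```

```text
clock 32.2 pos [551.9 -34.8 173.5] psi -13.8 r 22.7 t -15.9 gap 0.2 F [-3.5  5.   0.9] M [0.89 0.72 0.04] T_F/25 1.56 with M 3.31
clock 32.2 pos [551.9 -34.8 173.5] psi -13.8 r 22.7 t -15.9 gap 0.2 F [-3.5  5.   0.9] M [0.89 0.72 0.04] T_F/25 1.56 with M 3.31
[2.8, 0.9] [2.8, 0.6] [2.9, 0.3] [2.9, 0.0] [2.9, -0.3] [2.8, -0.6] 
outer corner ang 88.94088820045309 r 36.03869984069754
```

Emit:
send_rows([
  [[2.8, 0.9, 0], -6, 1],
  [[2.8, 0.6, 0], -6, 1],
  [[0, 0, 0], 0, 1],
  [[0, 0, 0], 0, 1],
])

```text
clock: 32.6
eef_pos: [557.6, -33.2, 173.5]
eef_rot: [-3.141, 0.001, -0.446]
wrist_force: [-3.1, 5.6, -0.0]
finger_gap: 0.7
finger_force: 2.4
```

```bash
python3 st.py
```

```text
clock 32.6 pos [557.6 -33.2 173.5] psi -25.6 r 22.8 t -15.8 gap 0.7 F [-3.1  5.6 -0. ] M [1.15 0.59 0.07] T_F/25 2.43 with M 5.24
```

Emit:
send_rows([
  [[-3.6, 1.7, 0], 0, 1],
  [[0, 0, 20], 0, 1],
  [[0, 0, 30], 0, 1],
  [[0, 0, 0], 8.57, 1],
  [[0, 0, 0], 8.57, 1],
  [[0, 0, 0], 8.57, 1],
  [[0, 0, 0], 8.57, 1],
  [[0, 0, 0], 8.57, 1],
  [[0, 0, 0], 8.57, 1],
  [[0, 0, 0], 8.57, 1],
  [[0, 0, 0], 8.57, 1],
  [[0, 0, 0], 8.57, 1],
])

```text
clock: 33.8
eef_pos: [554.1, -32.2, 223.8]
eef_rot: [3.14, -0.001, 0.903]
wrist_force: [0.6, -0.4, -0.5]
finger_gap: 0.9
finger_force: 0.0
```

Emit:
send_rows([
  [[1.4, -4.9, 0], 8.57, 1],
  [[1.4, -4.9, 0], 8.57, 1],
  [[1.4, -4.9, 0], 8.57, 1],
  [[1.4, -4.9, 0], 8.57, 1],
  [[1.4, -4.9, 0], 8.57, 1],
  [[1.4, -4.9, 0], 8.57, 1],
  [[1.4, -4.9, 0], 8.57, 1],
  [[1.4, -4.9, 0], 8.57, 1],
  [[1.4, -4.9, 0], 8.57, 1],
  [[1.4, -4.9, 0], 8.57, 1],
  [[1.4, -4.9, 0], 8.57, 1],
  [[1.4, -4.9, 0], 8.57, 1],
])

```text
clock: 35.0
eef_pos: [570.9, -91.2, 223.8]
eef_rot: [3.141, 0.001, 2.698]
wrist_force: [0.9, 0.7, 0.3]
finger_gap: 0.6
finger_force: 0.0
```

Emit:
send_rows([
  [[0, 0, -20], 0, 1],
  [[0, 0, -20], 0, 1],
  [[0, 0, -10], 0, 1],
  [[0, 0, 0], 0, 1],
  [[0, 0, 0], 0, 1],
])

```text
clock: 35.5
eef_pos: [571.1, -90.9, 174.3]
eef_rot: [3.141, 0.001, 2.688]
wrist_force: [-0.7, -0.6, 0.5]
finger_gap: 0.7
finger_force: 0.0
```

```bash
python3 st.py; sed -i 's/^q=d//' rot.py; python3 rot.py 12 6; python3 - <<'E'
from h import *
c=camera("scene");u,v=px(c,[540,-60,90]).astype(int)
cv2.imwrite("pics/e.png",cv2.resize(c["color"][v-28:v+32,u-35:u+35],(700,600),interpolation=cv2.INTER_CUBIC))
E
```

```text
clock 35.5 pos [571.1 -90.9 174.3] psi 154.0 r 23.3 t -21.4 gap 0.7 F [-0.7 -0.6  0.5] M [-0.02 -0.1  -0.05] T_F/25 -1.11 with M -3.0
clock 35.5 pos [571.1 -90.9 174.3] psi 154.0 r 23.3 t -21.4 gap 0.7 F [-0.7 -0.6  0.5] M [-0.02 -0.1  -0.05] T_F/25 -1.11 with M -3.0
[-3.2, -0.8] [-3.3, -0.4] [-3.3, -0.1] [-3.3, 0.3] [-3.3, 0.6] [-3.2, 0.9] [-3.1, 1.3] [-2.9, 1.6] [-2.7, 1.9] [-2.5, 2.1] [-2.3, 2.4] [-2.0, 2.6] 
outer corner ang -95.39032840284375 r 38.23788562141249
```

View pics/e.png

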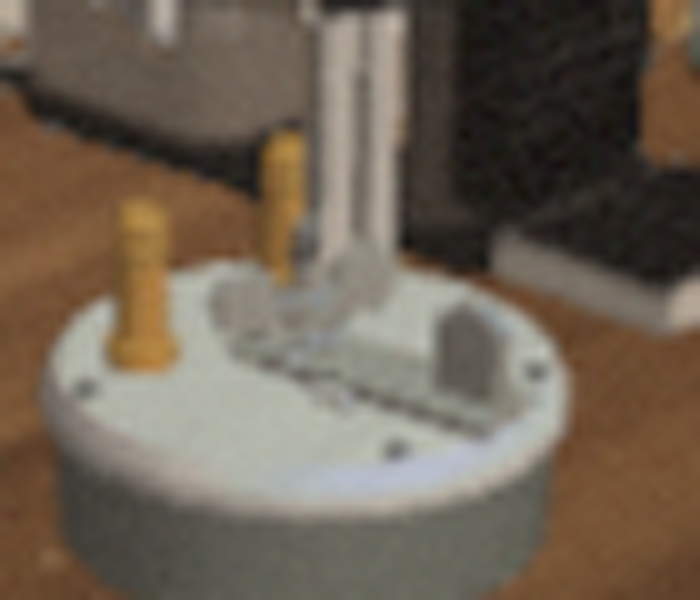

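```bash
cat > tq.py <<'E'
from h import *
C=np.array([562.0,-60.6]);S=[]
for i in range(4):
    s=read_state();S.append(np.r_[s["wrist_force"],s["moment"]]);camera("top")
v=np.mean(S,0);f,M=v[:3],v[3:];d=s["eef_pos"][:2]-C;ps=np.degrees(s["eef_rot"][2])
a=np.radians(ps+90+8);t=np.array([np.sin(a),-np.cos(a)])
T=d[0]*f[1]-d[1]*f[0]+1000*M[2]
print(s["clock"],"pos",s["eef_pos"].round(1),"psi",ps.round(1),"F",f.round(1),"M",M.round(2),"push25 by M",round(T/25,1),"by tip",round(-f[:2]@t*34/25,1))
E
python3 tq.py
```

```text
35.7 pos [571.  -90.9 174.3] psi 154.0 F [ 0.2 -0.2  0.1] M [ 0.02 -0.13  0.01] push25 by M 0.8 by tip 0.4
```

Emit:
send_rows([
  [[-2.5, 1.2, 0], 0, 1],
  [[-2.5, 1.2, 0], 0, 1],
  [[-2.9, -0.3, 0], -6, 1],
  [[0, 0, 0], 0, 1],
  [[0, 0, 0], 0, 1],
])

```text
clock: 36.25
eef_pos: [563.1, -89.1, 174.0]
eef_rot: [-3.142, 0.002, 2.582]
wrist_force: [2.2, -5.1, -0.1]
finger_gap: 0.3
finger_force: 2.3
```

```bash
python3 tq.py
```

```text
36.4 pos [563.1 -89.1 173.9] psi 148.0 F [ 2.5 -5.1  0.5] M [-0.88 -0.61  0.06] push25 by M 5.1 by tip 6.0
```

Emit:
send_rows([
  [[-2.9, 0, 0], -6, 1],
  [[-2.9, 0.3, 0], -6, 1],
  [[0, 0, 0], 0, 1],
])

```text
clock: 36.75
eef_pos: [557.2, -88.7, 173.9]
eef_rot: [3.141, 0.002, 2.369]
wrist_force: [3.1, -3.1, -0.5]
finger_gap: 0.5
finger_force: 2.3
```

```bash
python3 tq.py
```

```text
36.9 pos [557.3 -88.6 173.8] psi 136.0 F [ 2.8 -3.6 -0.2] M [-0.69 -0.75  0.05] push25 by M 5.6 by tip 5.9
```

Emit:
send_rows([
  [[-2.8, 0.6, 0], -6, 1],
  [[0, 0, 0], 0, 1],
])

```text
clock: 37.15
eef_pos: [554.4, -88.0, 173.8]
eef_rot: [3.141, 0.001, 2.265]
wrist_force: [3.4, -3.9, 0.3]
finger_gap: 0.6
finger_force: 2.5
```

```bash
python3 tq.py
```

```text
37.3 pos [554.5 -88.  173.7] psi 130.0 F [ 3.2 -4.2  0.4] M [-0.71 -0.79  0.04] push25 by M 6.2 by tip 7.1
```

Emit:
send_rows([
  [[-2.8, 0.9, 0], -6, 1],
  [[0, 0, 0], 0, 1],
])

```text
clock: 37.55
eef_pos: [551.6, -87.0, 173.7]
eef_rot: [3.141, 0.001, 2.16]
wrist_force: [4.3, -2.7, -0.4]
finger_gap: 0.3
finger_force: 2.4
```

```bash
python3 tq.py
```

```text
37.7 pos [551.7 -87.  173.7] psi 124.0 F [ 4.  -3.1 -0. ] M [-0.63 -0.86  0.02] push25 by M 6.2 by tip 6.7
```

Emit:
send_rows([
  [[-2.6, 1.2, 0], -6, 1],
  [[0, 0, 0], 0, 1],
])

```text
clock: 37.95
eef_pos: [549.0, -85.8, 173.7]
eef_rot: [3.141, 0.001, 2.055]
wrist_force: [4.2, -3.1, -1.1]
finger_gap: 0.7
finger_force: 2.4
```

```bash
python3 tq.py
```

```text
38.1 pos [549.1 -85.7 173.6] psi 118.0 F [ 4.5 -3.3 -0.7] M [-0.62 -0.94  0.02] push25 by M 6.9 by tip 7.2
```

Emit:
send_rows([
  [[-2.5, 1.4, 0], -6, 1],
  [[0, 0, 0], 0, 1],
])

```text
clock: 38.35
eef_pos: [546.5, -84.4, 173.6]
eef_rot: [3.141, 0.001, 1.951]
wrist_force: [4.1, -2.7, -1.5]
finger_gap: 0.3
finger_force: 2.4
```

```bash
python3 tq.py
```

```text
38.5 pos [546.6 -84.4 173.6] psi 112.0 F [ 4.9 -3.3 -1.3] M [-0.62 -1.05  0.01] push25 by M 7.2 by tip 7.2
```

Emit:
send_rows([
  [[-2.3, 1.7, 0], -6, 1],
  [[0, 0, 0], 0, 1],
])

```text
clock: 38.75
eef_pos: [544.2, -82.8, 173.6]
eef_rot: [3.141, 0.001, 1.846]
wrist_force: [4.6, -3.8, -1.2]
finger_gap: 0.7
finger_force: 2.5
```

```bash
python3 tq.py; python3 rot.py 6 6
```

```text
38.9 pos [544.3 -82.7 173.6] psi 106.0 F [ 4.4 -3.9 -1.2] M [-0.74 -0.98  0.02] push25 by M 7.3 by tip 7.3
clock 38.95 pos [544.3 -82.7 173.6] psi 106.0 r 23.1 t -16.4 gap 0.7 F [ 4.8 -3.6 -0.9] M [-0.74 -0.92 -0.  ] T_F/25 6.8 with M 6.61
[-2.2, 2.0] [-2.0, 2.2] [-1.8, 2.4] [-1.5, 2.6] [-1.2, 2.7] [-0.9, 2.8] 
outer corner ang -150.7522877790544 r 36.61340927923166
```

Emit:
send_rows([
  [[-2.2, 2.0, 0], -6, 1],
  [[0, 0, 0], 0, 1],
])

```text
clock: 39.15
eef_pos: [542.0, -80.7, 173.6]
eef_rot: [3.141, 0.001, 1.741]
wrist_force: [4.7, -3.4, -2.0]
finger_gap: 0.5
finger_force: 2.4
```

```bash
python3 tq.py
```

```text
39.3 pos [542.  -80.8 173.6] psi 100.0 F [ 4.1 -3.9 -1.6] M [-0.84 -0.9  -0.01] push25 by M 6.2 by tip 6.8
```

Emit:
send_rows([
  [[-2.0, 2.2, 0], -6, 1],
  [[0, 0, 0], 0, 1],
])

```text
clock: 39.55
eef_pos: [540.0, -78.6, 173.6]
eef_rot: [3.141, 0.001, 1.637]
wrist_force: [4.4, -4.3, -1.5]
finger_gap: -0.1
finger_force: 2.5
```

```bash
python3 tq.py
```

```text
39.7 pos [540.  -78.6 173.6] psi 94.0 F [ 4.1 -4.6 -1.4] M [-0.94 -0.81  0.04] push25 by M 8.4 by tip 7.3
```

```bash
python3 - <<'E'
from h import *
c=camera("scene");u,v=px(c,[540,-60,90]).astype(int)
o=cv2.resize(c["color"][v-22:v+28,u-35:u+35],(700,500),interpolation=cv2.INTER_CUBIC)
for a in (190,200,210):
    q=np.array([562+34*np.cos(np.radians(a)),-60.6+34*np.sin(np.radians(a)),94.]); p=(px(c,q)-[u-35,v-22])*10;cv2.circle(o,tuple(int(x) for x in p),3,(0,0,255),-1)
p=(px(c,[562,-60.6,106])-[u-35,v-22])*10;cv2.circle(o,tuple(int(x) for x in p),3,(255,0,0),-1)
cv2.imwrite("pics/f.png",o)
E
```

```text
(no output)
```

View pics/f.png

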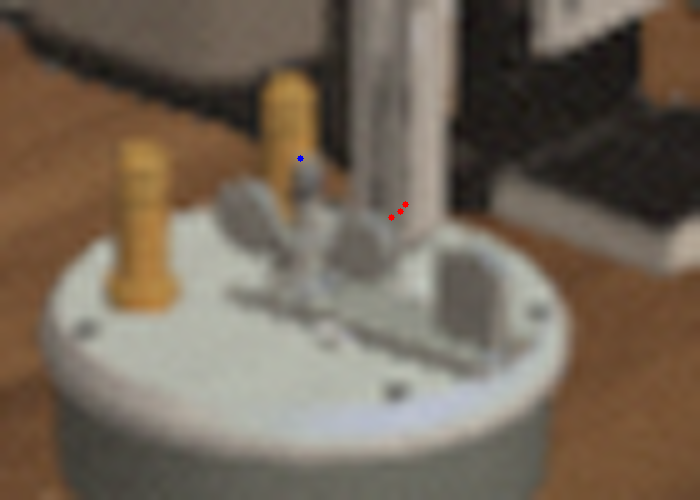

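The wing is at about (385,240), near 195° and ahead of the fingers, and the strap is flat. So the nut is following the push.

Emit:
send_rows([
  [[-1.8, 2.4, 0], -6, 1],
  [[-1.5, 2.6, 0], -6, 1],
  [[0, 0, 0], 0, 1],
])

```text
clock: 40.1
eef_pos: [536.6, -73.7, 173.5]
eef_rot: [3.141, 0.001, 1.427]
wrist_force: [1.9, -4.6, -0.8]
finger_gap: 0.5
finger_force: 2.7
```

```bash
python3 tq.py
```

```text
40.25 pos [536.6 -73.7 173.5] psi 82.0 F [ 3.  -5.2 -0.7] M [-1.14 -0.6   0.02] push25 by M 7.7 by tip 7.0
```

Emit:
send_rows([
  [[-1.2, 2.7, 0], -6, 1],
  [[0, 0, 0], 0, 1],
])

```text
clock: 40.5
eef_pos: [535.3, -71.1, 173.5]
eef_rot: [3.141, 0.001, 1.322]
wrist_force: [2.8, -5.9, -1.3]
finger_gap: 0.3
finger_force: 2.8
```

```bash
python3 tq.py; python3 rot.py 6 6
```

```text
40.65 pos [535.4 -71.1 173.5] psi 76.0 F [ 2.7 -6.  -1.2] M [-1.25 -0.58  0.01] push25 by M 8.1 by tip 7.7
clock 40.7 pos [535.4 -71.1 173.5] psi 76.0 r 23.3 t -16.6 gap 0.2 F [ 2.  -5.4 -1. ] M [-1.23 -0.51  0.02] T_F/25 6.63 with M 7.29
[-1.0, 2.8] [-0.6, 2.9] [-0.3, 3.0] [-0.0, 3.0] [0.3, 3.0] [0.6, 2.9] 
outer corner ang 179.5434658756502 r 36.816547162794414
```

Emit:
send_rows([
  [[-0.5, -2, 0], 0, 1],
  [[-0.7, -3, 0], 0, 1],
  [[0, 0, 20], 0, 1],
  [[0, 0, 40], 0, 1],
  [[-10, -30, 20], 0, 1],
  [[-20, -45, 0], 0, 1],
  [[-20, -45, 0], 0, 1],
  [[0, 0, 0], 0, 1],
  [[0, 0, 0], 0, 1],
])

```text
clock: 41.6
eef_pos: [483.7, -196.2, 253.4]
eef_rot: [-3.141, -0.001, 1.324]
wrist_force: [0.4, 1.0, 0.5]
finger_gap: 0.7
finger_force: 0.0
```

```bash
python3 look.py z.png | grep -E "strap|nut_grip"; python3 meas.py | sed -n 5,9p
```

```text
top strap_tab [(0.81, [495.3, -67.4, 76.6]), (0.74, [394.7, 122.7, 20.5])]
top strap [(0.65, [558.7, -57.2, 59.4]), (0.56, [446.4, 79.9, 0.5])]
top nut_grip [(0.39, [562.8, -58.6, 81.4])]
top strap_tab [(0.72, [393.0, 122.2, 21.1]), (0.54, [496.1, -64.1, 76.7])]
top strap [(0.75, [558.1, -58.5, 56.5]), (0.66, [444.0, 80.8, -2.4])]
top nut_grip [(0.51, [561.9, -58.9, 84.9])]
top strap_tab [(0.65, [392.3, 120.1, 19.5]), (0.5, [494.3, -63.2, 78.6])]
top strap [(0.8, [559.1, -59.9, 58.8]), (0.69, [445.9, 80.8, -1.6])]
top nut_grip [(0.62, [563.4, -57.8, 81.2])]
scene strap_tab [(0.64, [497.0, -61.5, 78.0]), (0.55, [390.3, 117.8, 16.9])]
scene strap [(0.78, [446.8, 80.2, 2.3]), (0.56, [559.6, -59.4, 55.9])]
scene nut_grip [(0.41, [563.6, -58.7, 81.5])]
scene strap_tab [(0.77, [390.6, 118.4, 20.2]), (0.5, [496.7, -62.8, 79.5])]
scene strap [(0.73, [558.7, -60.3, 57.5]), (0.49, [446.2, 81.4, -2.5])]
scene nut_grip [(0.71, [477.9, 388.1, 0.5]), (0.6, [562.1, -58.1, 83.4])]
scene strap_tab [(0.57, [392.0, 121.9, 17.5]), (0.53, [498.4, -64.1, 77.7])]
scene strap [(0.62, [445.7, 82.6, 2.8]), (0.46, [558.5, -61.8, 55.5])]
scene nut_grip [(0.44, [565.4, -57.4, 80.1])]
strap 0.6 195 px (292.2999572753906, 193.40000915527344) rect ((526.4776000976562, -69.1192855834961), (70.1187973022461, 31.182262420654297), 5.237576484680176) mean [525.64405499 -69.15352029] ax -175.55361313548477
strap 0.52 250 px (239.01617431640625, 223.90664672851562) rect ((422.7495422363281, 100.49076843261719), (30.10609245300293, 96.4525146484375), 55.54528045654297) mean [418.73040982 102.9697891 ] ax 145.4315726369638
wing_nut 0.65 65 px (291.5, 177.5) rect ((562.0054321289062, -58.68219757080078), (58.679256439208984, 21.147747039794922), 0.8771657347679138) mean [558.84517868 -58.66359721] ax 173.0408896361323
top housing [(0.81, [567.0, -57.0, -2.0])]
top wing_nut [(0.56, [562.0, -60.0, 69.0])]
```

View pics/z.png

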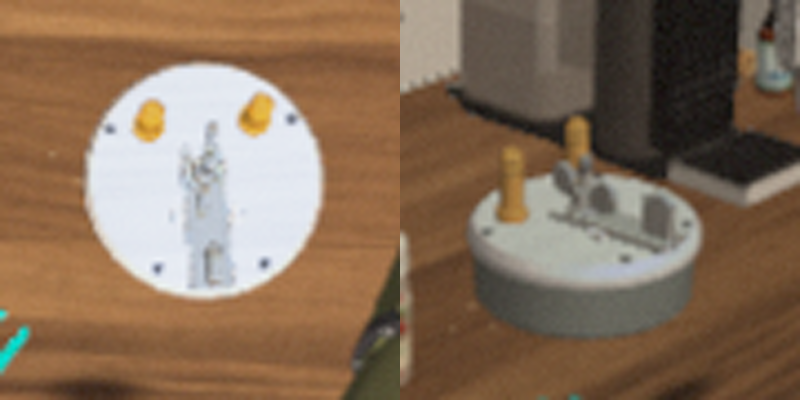

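Before handing in, I'll measure how far the lid and strap sank by registering the earlier picture (nut loose) against the current one. The lid gives 1 mm per 36 N, so this estimates the clamp force.

```bash
python3 - <<'E'
from h import *
A=cv2.imread("pics/c.png")[:,400:].astype(np.float32).mean(2);B=cv2.imread("pics/z.png")[:,400:].astype(np.float32).mean(2)
c=camera("scene");J=px(c,[496,-67,81])-px(c,[496,-67,80]);print("px per mm z native",J,"in crop",J*4.44)
from scipy.optimize import minimize
def reg(n,x0,x1,y0,y1):
    T=B[y0:y1,x0:x1]
    def e(q):
        M=np.float32([[1,0,-q[0]],[0,1,-q[1]]]);S=cv2.warpAffine(A,np.float32([[1,0,q[0]],[0,1,q[1]]]),(400,400),flags=cv2.INTER_LINEAR)[y0:y1,x0:x1]
        return ((S-T)**2).mean()
    r=minimize(e,[0,0.5],method="Nelder-Mead");print(n,"shift crop px",r.x.round(2),"dz mm",round(r.x[1]/(J[1]*4.44),2),"err",round(e([0,0]),1),round(r.fun,1))
reg("tab",232,282,188,252);reg("strap bar+tab",205,285,185,255);reg("stub_left",95,132,140,230);reg("housing rim front",70,300,215,340);reg("stub right top",160,192,110,150)
reg("background",60,300,0,110);reg("bg right",300,398,120,398)
E
```

```text
px per mm z native [ 0.01002627 -0.29415728] in crop [ 0.04451665 -1.30605832]
tab shift crop px [-0.    0.55] dz mm -0.42 err 107.9 73.0
strap bar+tab shift crop px [-0.    0.55] dz mm -0.42 err 199.4 167.1
stub_left shift crop px [-0.    0.55] dz mm -0.42 err 19.1 15.2
housing rim front shift crop px [-0.    0.55] dz mm -0.42 err 44.2 30.4
stub right top shift crop px [0.   0.02] dz mm -0.02 err 5.2 5.2
background shift crop px [ 0.   -0.23] dz mm 0.17 err 7.1 7.0
bg right shift crop px [0.   0.05] dz mm -0.04 err 5.7 5.7
```

```bash
python3 - <<'E'
from h import *
for nm,o,J in (("scene",400,-1.306),):
  A=cv2.GaussianBlur(cv2.imread("pics/c.png")[:,o:o+400].astype(np.float32).mean(2),(0,0),2);B=cv2.GaussianBlur(cv2.imread("pics/z.png")[:,o:o+400].astype(np.float32).mean(2),(0,0),2)
  for n,x0,x1,y0,y1 in (("tab",232,282,188,252),("tab top",235,282,188,225),("stub_left",95,132,140,230),("stub_right",160,192,110,150),("rim front",70,230,225,340),("lid bolts/lug",180,240,222,265),("rim left",66,120,150,300),("bg top",60,300,0,110),("bg right",300,398,120,398)):
    W=np.eye(2,3,dtype=np.float32);m=np.zeros(A.shape,np.uint8);m[y0:y1,x0:x1]=255
    try:
        cc,W=cv2.findTransformECC(B,A,W,cv2.MOTION_TRANSLATION,(3,300,1e-7),m,1)
        s=-W[:,2];print(n,"shift A->B",s.round(2),"dz",round(s[1]/J,2),"cc",round(cc,4))
    except cv2.error as e: print(n,"fail")
E
```

```text
tab shift A->B [-0.24  2.37] dz -1.81 cc 0.9893
tab top shift A->B [-0.23  1.82] dz -1.39 cc 0.9951
stub_left shift A->B [-0.22  0.71] dz -0.55 cc 0.9939
stub_right shift A->B [-0.06  0.12] dz -0.1 cc 0.9981
rim front shift A->B [0.48 1.94] dz -1.48 cc 0.9983
lid bolts/lug shift A->B [0.34 2.47] dz -1.9 cc 0.9773
rim left shift A->B [-0.06  1.46] dz -1.11 cc 0.9964
bg top shift A->B [-0.06  0.01] dz -0.0 cc 0.9981
bg right shift A->B [0.05 0.  ] dz -0.0 cc 0.9978
```

The lid sank about 1.4–1.8 mm, so the clamp force is some 50–65 N, too near the 60 N limit. I'll ease the nut back by about 0.6 rad.

Emit:
send_rows([
  [[11, 31.4, 0], 3.2, 1],
  [[11, 31.4, 0], 3.2, 1],
  [[11, 31.4, 0], 3.2, 1],
  [[11, 31.4, 0], 3.2, 1],
  [[11.4, 31.4, 0], 3.2, 1],
  [[0, 0, -20], 0, 1],
  [[0, 0, -25], 0, 1],
  [[0, 0, 0], 0, 1],
])

```text
clock: 45.9
eef_pos: [538.6, -38.4, 205.8]
eef_rot: [-3.137, -0.001, 1.605]
wrist_force: [0.2, -0.2, -0.0]
finger_gap: 0.6
finger_force: 0.0
```

```bash
python3 st.py
```

```text
clock 45.9 pos [538.6 -38.4 205.8] psi 92.0 r 22.6 t 23.0 gap 0.6 F [ 0.2 -0.2 -0. ] M [ 0.04 -0.07 -0.02] T_F/25 -0.03 with M -0.68
```

Emit:
send_rows([
  [[0, 0, -16], 0, 1],
  [[0, 0, -16], 0, 1],
  [[-0.3, -3.2, 0], 0, 1],
  [[-0.4, -3.3, 0], 0, 1],
  [[0, 0, 0], 0, 1],
])

```text
clock: 46.4
eef_pos: [539.1, -45.6, 177.6]
eef_rot: [3.14, -0.0, 1.604]
wrist_force: [-0.2, 1.4, -0.3]
finger_gap: 0.1
finger_force: 0.6
```

Emit:
send_rows([
  [[-1.5, -2.6, 0], 6, 1],
  [[0, 0, 0], 0, 1],
])

```text
clock: 46.6
eef_pos: [537.6, -47.7, 177.5]
eef_rot: [3.14, -0.0, 1.712]
wrist_force: [0.4, 3.6, 0.6]
finger_gap: 0.4
finger_force: 1.7
```

Emit:
send_rows([
  [[-1.2, -2.7, 0], 6, 1],
  [[0, 0, 0], 0, 1],
])

```text
clock: 46.8
eef_pos: [536.3, -50.4, 177.5]
eef_rot: [3.141, -0.0, 1.816]
wrist_force: [-2.1, 3.7, 0.9]
finger_gap: 0.5
finger_force: 2.0
```

Emit:
send_rows([
  [[-0.9, -2.9, 0], 6, 1],
  [[-0.6, -2.9, 0], 6, 1],
  [[0, 0, 0], 0, 1],
])

```text
clock: 47.1
eef_pos: [534.8, -56.3, 177.4]
eef_rot: [3.141, 0.0, 2.025]
wrist_force: [-3.1, 3.1, 2.4]
finger_gap: 0.5
finger_force: 2.0
```

Emit:
send_rows([
  [[-0.3, -3, 0], 6, 1],
  [[0, -3, 0], 6, 1],
  [[0, 0, 0], 0, 1],
])

```text
clock: 47.4
eef_pos: [534.4, -62.4, 177.2]
eef_rot: [3.141, 0.0, 2.234]
wrist_force: [-2.6, 2.8, 2.4]
finger_gap: 0.4
finger_force: 1.8
```

Emit:
send_rows([
  [[0, 3, 0], 0, 1],
  [[0, 3, 0], 0, 1],
  [[0, 0, 20], 0, 1],
  [[0, 0, 40], 0, 1],
  [[-10, -20, 20], 0, 1],
  [[-20, -45, 0], 0, 1],
  [[-20, -45, 0], 0, 1],
  [[-5, -30, 0], 0, 1],
  [[0, 0, 0], 0, 1],
  [[0, 0, 0], 0, 1],
])

```text
clock: 48.4
eef_pos: [479.4, -196.4, 256.5]
eef_rot: [3.142, 0.0, 2.231]
wrist_force: [0.0, 0.5, -0.5]
finger_gap: 0.5
finger_force: 0.0
```

```bash
cat > sink.py <<'E'
from h import *
u,v=None,None; I=[]
for i in range(6):
    c=camera("scene"); I.append(c["color"].astype(np.float32))
u,v=px(c,[540,-60,75]).astype(int); im=np.mean(I,0).round().astype(np.uint8)
Z=cv2.resize(im[v-45:v+45,u-45:u+45],(400,400),interpolation=cv2.INTER_CUBIC)
g=lambda a:cv2.GaussianBlur(a.astype(np.float32).mean(2),(0,0),2)
A=g(cv2.imread("pics/c.png")[:,400:]);P=g(cv2.imread("pics/z.png")[:,400:]);Z=g(Z)
for n,x0,x1,y0,y1 in (("tab",232,282,188,252),("tab top",235,282,188,225),("rim front",70,230,225,340),("lug",180,240,222,265),("bg right",300,398,120,398)):
    r=[]
    for a,b in((A,P),(A,Z),(P,Z)):
        m=np.zeros(A.shape,np.uint8);m[y0:y1,x0:x1]=255
        cc,W=cv2.findTransformECC(b,a,np.eye(2,3,dtype=np.float32),cv2.MOTION_TRANSLATION,(3,300,1e-7),m,1);r.append(round(-W[1,2]/-1.306,2))
    print(n,"sink loose->tight, loose->now, tight->now",r)
c=camera("top")
for r in regions_of("wing_nut",c)[:1]:
    q=np.array([atz(c,*p,85)[:2] for p in np.argwhere(r["mask"])[:,::-1].astype(float)]);e,V=np.linalg.eigh(np.cov(q.T));print("wing ax",np.degrees(np.arctan2(V[1,1],V[0,1])),q.mean(0))
print(read_state()["clock"])
E
python3 sink.py
```

```text
tab sink loose->tight, loose->now, tight->now [np.float32(-1.81), np.float32(-1.29), np.float32(0.1)]
tab top sink loose->tight, loose->now, tight->now [np.float32(-1.39), np.float32(-0.96), np.float32(0.47)]
rim front sink loose->tight, loose->now, tight->now [np.float32(-1.48), np.float32(-1.1), np.float32(0.2)]
lug sink loose->tight, loose->now, tight->now [np.float32(-1.9), np.float32(-1.29), np.float32(-0.14)]
bg right sink loose->tight, loose->now, tight->now [np.float32(-0.0), np.float32(0.01), np.float32(0.02)]
48.8
```

```bash
python3 -c "
from cell import *
print(sign_off())"
```

```text
the job is handed in; nothing more can be done
None
```

I handed the job in: the strap lies flat and fully home under the snug wing nut, and the arm is clear. I estimate the clamp at 35–47 N from how far the lid sank; it first read about 50–65 N, so I eased the nut back about 34°, and I can't rule out that it briefly neared the 65 N fail limit.

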